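# Slide the lid shut over the chuck key

## Task

Two alike wooden boxes with sliding lids stand open on the bench. Slide the lid of the one that holds the black chuck key fully home, with the key still inside, so that no shavings get in; leave the lid of the other box as it is.

Things in the scene. Friction and masses are not known exactly. Their poses are not given: they have to be found in the camera images.
- chuck_key: Black steel T-shaped chuck key of the lathe, 70 x 70 x 12 mm, lying loose in the box whose lid is to be closed, in the part left uncovered. Origin: centre of its underside. (The lathe, 225 mm high, stands on the bench to the right of the boxes, from about y = -0.13 m on: pass above or round it.)
- key_box_lid (a joint): Plywood lid (124 x 93 x 5 mm) of the box that holds the chuck key. Value: how far it is open, m; 0 = home against the wall near the robot, 0.1 = furthest open; starts 0.065 to 0.095 open. It stays where it is left; friction about 2 N. The box: pale wood, 130 mm long (slide direction), 100 wide, 51 high, screwed to the bench; with the lid home, the bar is 35 mm beyond the box's centre.
- key_box_bar (a point): Centre of the dark pull bar on that lid, moving with it, 56 mm over the bench. Bar 14 mm along point x (slide direction), 50 along y, 22 high. Lid top: flat, 11 mm below the point, reaching 30 mm towards point +x, 94 towards -x; box sides, 42 mm off in y, stand 5 mm above it. The lid closes towards point -x (level, towards the robot, within 25 degrees of world -x); z up.
- other_box_bar (a point): Centre of the same pull bar on the lid of the other, alike box, which holds a brown sanding block (52 x 68 x 24 mm) and is to be left alone. Axes as for the first.
Not all that is in view belongs to the job. There is more than one size of the chuck_key; the job needs the larger.

How it is judged:
At the end, for the whole second after the job is handed in: The lid of the box with the chuck key is within 10 mm of home, the key lies inside under it, and the other box's lid is within 15 mm of where it started (value of joint key_box_lid below 0.01 m and x of chuck_key in the frame of key_box_bar between -0.11 and 0 m and y of chuck_key in the frame of key_box_bar between -0.045 and 0.045 m and z of chuck_key in the frame of key_box_bar below -0.02 m and distance of other_box_bar from where it was at the start of the episode below 0.015 m); the robot touches nothing.
It fails at once if the other box's lid is moved by more than 15 mm (distance of other_box_bar from where it was at the start of the episode above 0.015 m).
It also fails if it takes over 35 s, if anything falls off the work surface, if the arm or the gripper's body presses on something with over 40 N, if the wrist force passes 120 N, or if a joint passes its speed limit or range.

## Robot

A 6-joint arm with a two-finger parallel gripper is mounted at the origin on a cart in front of the work surface, level with it; the furniture and walls round the work are solid. World frame = base frame: x ahead of the robot, y to its left, z up, the work surface at z = 0. Lengths are in m, angles in rad, forces in N, time in s.
With the tool pointing down it reaches from about 0.425 to 0.95 m from the base axis. Payload 3.5 kg.
Tool frame: the origin (TCP) lies at the centre of the arm's flange, where the gripper is bolted on; the fingertips stand 173 mm ahead of it and the grasp point (between the pads) lies 155 mm ahead of it (ctrl.tcp_to_grasp is the distance from the TCP to the grasp point, in m); z points along the fingers, x is the direction in which the jaws open and shut, and the axes are right-handed (so a half turn about z gives the same grasp; the last joint's range is limited). The gripper opens to 85 mm and grips with 20 to 120 N. Pads are 22 mm wide; open, the fingers measure 114 mm over their backs; the gripper's body (76 mm by 85 mm) begins 54 mm behind the grasp point. The pads swing forward as they close: fully open they stand 13 mm farther back than shut.
Start: joints at [0.999, 0.286, 1.577, -0, 1.279, -0.15], TCP at [0.276, 0.616, 0.405] pointing down, gripper open.
Joint ranges: [-2.77, 2.77], [-0.9, 2.22], [0.21, 2.48], [-1.53, 4.67], [0.24, 2.81], [-2.84, 2.84]. Speed limits (rad/s): [2.79, 2.79, 3.14, 3.14, 3.14, 3.14].

## Interface

Orientations are given as a unit quaternion [x, y, z, w].
In Python, from plant import readout, imaging, ctrl, spotter gives the robot as it stands.
- The arm moves only by the tool apply_moves, never from a script. Its argument "steps" is a list of rows, each an object of numbers: "tx", "ty", "tz": the shift along the tool's x, y, z in mm; "wx", "wy", "wz": the turn, a rotation vector about the tool's x, y, z in rad. In form: [{"tx": .., "ty": .., "tz": .., "wx": .., "wy": .., "wz": ..}, ...]. A call has 1 to 12 rows; each row is the pose to reach, as a shift and turn from the pose commanded when the call began, along the tool's axes at that moment; what a row does not reach only later rows make up. A row lasts 1/10 s, in which the tool goes at most 50 mm and 8.59 degrees, less where a joint would pass 70% of its speed; a pose out of reach is approached as far as the arm can. A call with a gripper value outside its range is refused whole. "hand" is the opening, from 0 (shut) to 1 (fully open), set as the call begins (left out, the last holds). The fingers move at their own pace and stop on an object; "force" is the grip in N (left out, the last holds). Time passes only in rows, so rows that repeat a pose let the fingers close. It gives the time, the measured TCP pose, the force and the opening at its end, in the units of the state.
- readout.get_state(): the state, without advancing time (a new reading comes with each control period).
- imaging.read_camera(name): name is "side" or "top" or "wrist"; returns a dict with "img" (420x560x3 uint8, red, green, blue), "vfov" (degrees; the focal length in pixels is half the picture's height over the tangent of half this angle, whatever the lens; pixels are square), "cx", "cy" (the principal point, pixels), "R" (3x3) and "t" (3): a world point X has camera coordinates R X + t; the wrist camera has in their place "tool_from_camera" (4x4, takes a point from camera to tool coordinates, whose origin is the TCP and whose axes are the tool frame's). Camera axes: x right, y down, z forward; pixel columns grow to the right and rows downward; lengths in m; the calibration is good to about 2 mm. A picture is of the moment at which its call begins: read the wrist's pose just before it. There is no depth.
- ctrl.sign_off(): hands the job in, once; it reports no verdict.
Trained networks look in the newest picture that a camera, given by its name, has taken for a name from the list of things; names that differ only in an ending like _2 or _b are one class to them, and where a whole thing is asked for, a point or a joint stands for the part that bears it (a point fixed in the world has none). Each returns a list of dicts, best first, with "confidence" (0 to 1); they miss things now and then, are a little off and sometimes report something else, mostly with a low value. They report only what shows in the picture. A call takes as long as a camera call. They do not tell look-alikes from the thing itself.
- spotter.trace(camera, label): "region" (420x560 bool, what is visible of it) and "uv" ([column, row] in pixels, amid what is visible of it).
The state is a dict: "time": time; "qpos": joint angles; "dq": joint speeds; "joint_efforts": joint torques, N m; "eef_pos": TCP position; "tcp_rot": TCP orientation; "contact_force": force on the tool from outside, world axes, zero at the start; "wrist_torque": the same for the moment, N m; "opening": opening from 0.0 (shut) to 1.0 (fully open).
Only numpy, scipy, OpenCV 4.12 (cv2) and the standard library are available. Lean on these libraries where they do the work, as an engineer would, in place of code of your own. Each camera call takes 0.05 s, during which the arm holds its last target.

## Working session

There is one attempt and no reset: what is moved stays moved. The work goes in short steps, Python scripts to look and compute and a tool call to move; the robot and the scene stay as the last step left them, time stands still between calls to the robot, and variables do not carry over. Pictures are saved under pics/ and viewed, and the job is handed in when it is done.

Besides the shell and the picture viewer there is one more tool, called in YAML: its name, and indented under it one key for each argument. apply_moves: Moves the arm, as the interface text tells. Its arguments: {"type":"object","properties":{"steps":{"type":"array","items":{"type":"object","properties":{"tx":{"type":"number"},"ty":{"type":"number"},"tz":{"type":"number"},"wx":{"type":"number"},"wy":{"type":"number"},"wz":{"type":"number"}}}},"hand":{"type":"number"},"force":{"type":"number"}},"required":["steps"]}

```bash
mkdir -p pics; ls; python3 - <<'E'
from plant import readout, imaging
import cv2
s=readout.get_state(); print({k:s[k] for k in ('time','eef_pos','tcp_rot','opening','contact_force')})
for n in ('top','side','wrist'):
    d=imaging.read_camera(n); cv2.imwrite(f'pics/{n}0.png',cv2.resize(d['img'][:,:,::-1],(784,588),interpolation=cv2.INTER_CUBIC))
    print(n,{k:v for k,v in d.items() if k!='img'})
E
```

```text
pics
{'time': 0.0, 'eef_pos': array([0.27618489, 0.61564821, 0.40334122]), 'tcp_rot': array([ 8.39460217e-01,  5.43419888e-01, -1.06815303e-03,  4.78546418e-04]), 'opening': 0.999381788682254, 'contact_force': array([-0.61392235,  0.22877677, -0.62524758])}
top {'vfov': 49.27589735932949, 'cx': 275.7556519738379, 'cy': 204.78043181554764, 'R': array([[-0.0110172 , -0.99992755,  0.0048499 ],
       [-0.98124064,  0.00987747, -0.19253372],
       [ 0.19247187, -0.0068801 , -0.98127837]]), 't': array([0.22742388, 0.43521811, 0.81996446])}
side {'vfov': 42.69674449993492, 'cx': 278.62581943345816, 'cy': 201.96730716859474, 'R': array([[ 0.99984648,  0.01218759, -0.01258861],
       [-0.00112302, -0.67240628, -0.74018142],
       [-0.01748569,  0.74008192, -0.67228937]]), 't': array([-0.4482787 ,  0.1938744 ,  0.72138451])}
wrist {'vfov': 69.50467901869837, 'cx': 277.7121241734326, 'cy': 213.70548958167842, 'tool_from_camera': array([[ 9.99999983e-01, -1.78216038e-04, -5.51117679e-05,
        -1.57757562e-05],
       [ 1.86536540e-04,  9.57773937e-01,  2.87522260e-01,
        -7.19180487e-02],
       [ 1.54353681e-06, -2.87522265e-01,  9.57773954e-01,
         3.18351895e-02],
       [ 0.00000000e+00,  0.00000000e+00,  0.00000000e+00,
         1.00000000e+00]])}
```

View pics/top0.png

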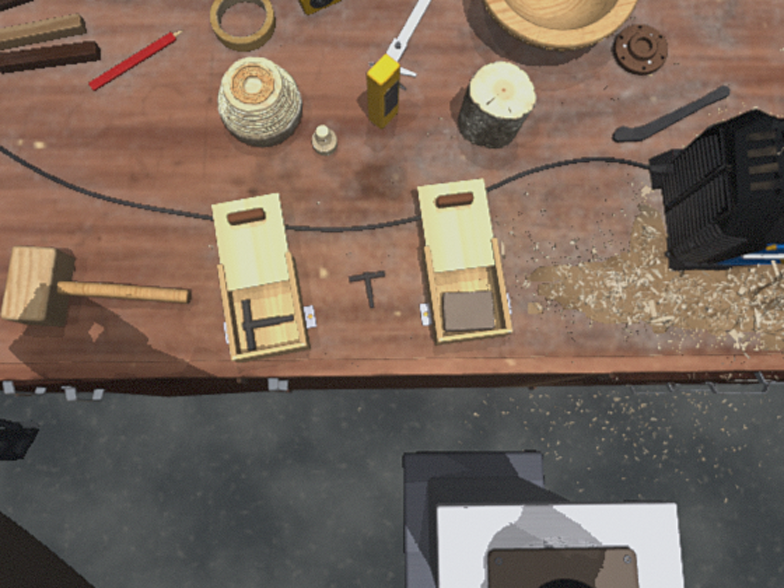

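View pics/side0.png

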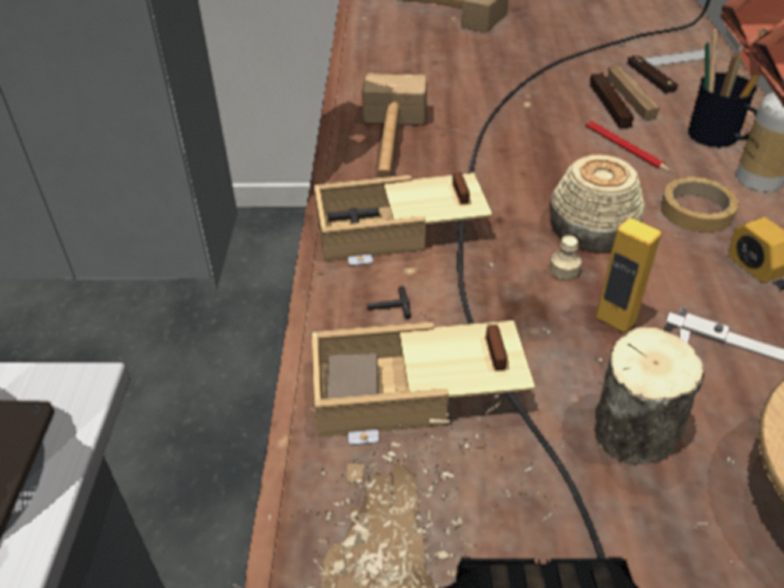

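View pics/wrist0.png

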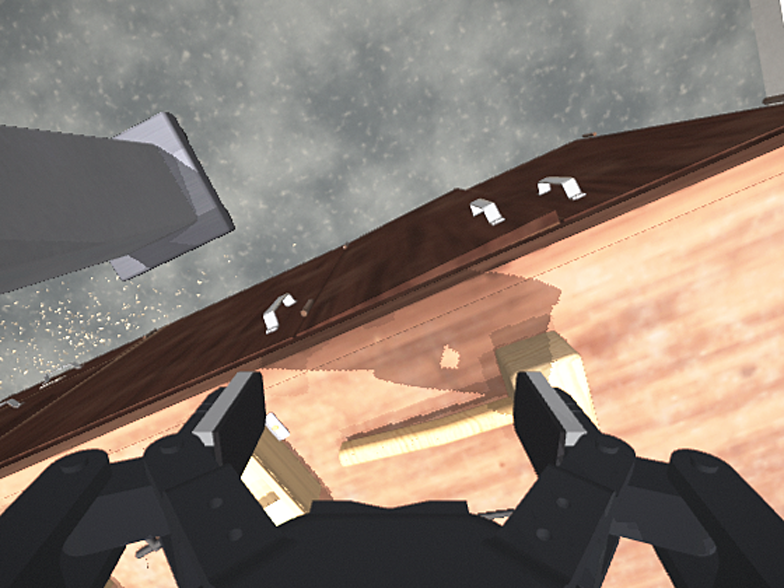

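The top view shows the left box (lid bar about (247,216), black T key about (262,325)) and the right box (bar (454,200), brown block (469,311)). A smaller T key lies loose on the bench at (368,285). The left box fits the description because its large black key is inside. I'll confirm it in a crop and measure the bar.

```bash
cat > h.py <<'E'
from plant import readout, imaging, spotter
import numpy as np, cv2
def f(d): return d['img'].shape[0]/2/np.tan(np.radians(d['vfov']/2))
def back(d,uv,z):
    uv=np.atleast_2d(uv).astype(float); F=f(d)
    r=np.c_[(uv[:,0]-d['cx'])/F,(uv[:,1]-d['cy'])/F,np.ones(len(uv))]@d['R']
    c=-d['R'].T@d['t']; return c+r*((z-c[2])/r[:,2])[:,None]
def proj(d,X):
    p=np.atleast_2d(X)@d['R'].T+d['t']; return f(d)*p[:,:2]/p[:,2:]+[d['cx'],d['cy']]
E
python3 - <<'E'
from h import *
for n in ('top','side'):
    d=imaging.read_camera(n)
    x0,y0,w,h=(145,130,90,130) if n=='top' else (215,110,150,90)
    k=4
    cv2.imwrite(f'pics/{n}crop.png',cv2.resize(d['img'][y0:y0+h,x0:x0+w,::-1],(w*k,h*k),interpolation=cv2.INTER_CUBIC))
    for lab in ('key_box_bar','chuck_key','other_box_bar','key_box_lid'):
        for r in spotter.trace(n,lab)[:3]:
            m=r['region']; ys,xs=np.nonzero(m)
            print(n,lab,round(r['confidence'],2),np.round(r['uv']),m.sum(),xs.min(),xs.max(),ys.min(),ys.max(), np.round(back(d,r['uv'],0.056),3))
    # dark bar by colour
    b=d['img'].astype(int)
    m=((b.sum(2)<230)).astype(np.uint8)
    nn,l,st,ce=cv2.connectedComponentsWithStats(m)
    for i in range(1,nn):
        if 60<st[i,4]<700: 
            rect=cv2.minAreaRect(np.argwhere(l==i)[:,::-1].astype(np.float32))
            print(n,st[i],np.round(ce[i],1),np.round(back(d,ce[i],.06),3))
E
```

```text
top key_box_bar 0.85 [176. 172.] 3012 151 205 138 207 [[0.5   0.408 0.056]]
top key_box_bar 0.5 [179. 227.] 449 171 209 213 249 [[0.395 0.4   0.056]]
top chuck_key 0.83 [182. 231.] 390 172 209 214 249 [[0.388 0.395 0.056]]
top chuck_key 0.58 [263. 200.] 170 250 273 194 218 [[0.445 0.247 0.056]]
top other_box_bar 0.77 [324. 164.] 3032 297 352 127 194 [[0.512 0.131 0.056]]
top key_box_lid 0.88 [178. 171.] 2969 152 204 139 207 [[0.501 0.405 0.056]]
top [  0   0  24   8 108] [8.  2.3] [[0.854 0.757 0.06 ]]
top [155   0  10  17  61] [158.7   6.8] [[0.842 0.454 0.06 ]]
top [213   0  31  11 187] [225.2   3.3] [[0.849 0.32  0.06 ]]
top [  0  13  62  23 353] [31.3 26.3] [[0.801 0.705 0.06 ]]
top [154  12  43  25 187] [179.2  28.7] [[0.793 0.411 0.06 ]]
top [436  23  38  31 188] [447.5  41.7] [[ 0.76  -0.121  0.06 ]]
top [448  25  21  19  98] [454.7  37.3] [[ 0.77  -0.137  0.06 ]]
top [ 67  27  59  38 105] [97.  45.3] [[0.758 0.572 0.06 ]]
top [257  50  29  42 656] [272.6  71.9] [[0.698 0.226 0.06 ]]
top [160  75  56  31 291] [193.5  96.8] [[0.648 0.379 0.06 ]]
top [  0 104 152  54 465] [ 68.1
[... 1714 characters left out ...]
0.06 ]]
side [234 148  37  11 251] [251.8 152.9] [[0.398 0.348 0.06 ]]
side [521 164  28  30 577] [534.8 179.2] [[0.861 0.276 0.06 ]]
side [431 180  25  42 686] [442.9 200.5] [[0.702 0.224 0.06 ]]
side [ 88 201  22  19 130] [ 98.5 209.5] [[0.168 0.205 0.06 ]]
side [262 205  32  23 236] [281.5 217.1] [[0.451 0.187 0.06 ]]
side [182 206  26  61 540] [196.6 228.7] [[0.326 0.163 0.06 ]]
side [360 215  13  13 113] [365.9 220.4] [[0.578 0.18  0.06 ]]
side [380 215  11  14  84] [385.3 221.6] [[0.606 0.178 0.06 ]]
side [448 217  21  19 162] [458.7 225.3] [[0.713 0.17  0.06 ]]
side [421 220  25  19 137] [430.8 230.7] [[0.67  0.159 0.06 ]]
side [348 234  14  30 161] [354.  252.5] [[0.554 0.116 0.06 ]]
```

View pics/topcrop.png

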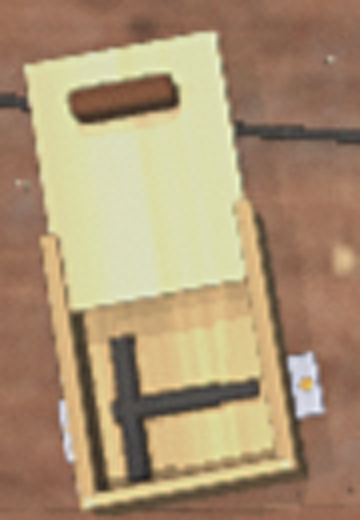

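View pics/sidecrop.png

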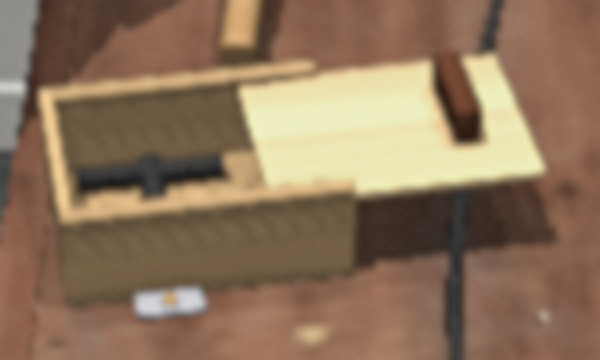

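```bash
python3 - <<'E'
from h import *
d=imaging.read_camera('top')
def c(p): return np.array(p)/4.+[145-.375,130-.375]
L=back(d,[c(p) for p in [(25,68),(217,32)]],.045); print('lid far',L,np.linalg.norm(L[0]-L[1]))
B=back(d,[c(p) for p in [(83,508),(302,470),(42,238),(243,200)]],.051); print('box',B, [np.linalg.norm(B[i]-B[j]) for i,j in((0,1),(0,2),(1,3),(2,3))])
bt=back(d,[c(p) for p in [(68,95),(172,78),(180,107),(78,122)]],.064); print('bar',bt,bt.mean(0))
for a,b in((L[0],L[1]),(B[0],B[1]),(B[2],B[3])):
    v=a-b; print('yaw from widths',np.degrees(np.arctan2(-v[0],v[1])))
for a,b in ((B[0],B[2]),(B[1],B[3])):
    v=b-a; print('yaw from sides',np.degrees(np.arctan2(v[1],v[0])))
s=imaging.read_camera('side')
def c2(p): return np.array(p)/4.+[215-.375,110-.375]
L=back(s,[c2(p) for p in [(497,55),(546,170)]],.045); print('side lid far',L,np.linalg.norm(L[0]-L[1]))
B=back(s,[c2(p) for p in [(40,90),(65,222),(317,63),(355,182)]],.051); print('box',B, [np.linalg.norm(B[i]-B[j]) for i,j in((0,1),(0,2),(1,3),(2,3))])
bt=back(s,[c2(p) for p in [(436,57),(460,55),(480,110),(455,110)]],.067);print('bar',bt,bt.mean(0))
E
```

```text
lid far [[0.55314233 0.46134437 0.045     ]
 [0.57042049 0.36965473 0.045     ]] 0.0933034027222797
box [[0.34171164 0.42469236 0.051     ]
 [0.35796136 0.32539245 0.051     ]
 [0.46790278 0.44830209 0.051     ]
 [0.4853025  0.35467739 0.051     ]] [np.float64(0.10062070198309789), np.float64(0.12838077564191241), np.float64(0.13066511278005816), np.float64(0.09522779967778007)]
bar [[0.53339879 0.43546275 0.064     ]
 [0.5412451  0.38707358 0.064     ]
 [0.52705653 0.38297054 0.064     ]
 [0.52022572 0.43031973 0.064     ]] [0.53048153 0.40895665 0.064     ]
yaw from widths 10.671776082476658
yaw from widths 9.293673633135851
yaw from widths 10.528043956415548
yaw from sides 10.597236336510212
yaw from sides 12.951261862425083
side lid far [[0.55792048 0.46017967 0.045     ]
 [0.57323963 0.36953539 0.045     ]] 0.0919296608872861
box [[0.3438182  0.42393983 0.051     ]
 [0.36309226 0.32557714 0.051     ]
 [0.47218543 0.44516783 0.051     ]
 [0.4879903  0.35325396 0.051     ]] [np.float64(0.10023326241152905), np.float64(0.13011061492262732), np.float64(0.12792781805040584), np.float64(0.09326282809528182)]
bar [[0.52629482 0.42606566 0.067     ]
 [0.53733957 0.42761426 0.067     ]
 [0.54367515 0.38441699 0.067     ]
 [0.53262826 0.38447824 0.067     ]] [0.53498445 0.40564379 0.067     ]
```

The crops confirm the left box: a T key of about 70 mm lies flat in the open part. Measured values:

| Quantity | Value |
|---|---|
| Yaw | about 10.5° |
| Bar | about (0.532, 0.407) |
| Box centre | about (0.415, 0.387) |
| Lid opening | about 84 mm, within the stated range |

I'll move the shut fingers above the bench just beyond the bar, with tool y turned along the slide direction.

apply_moves:
  steps:
    - {"tx":-6,"ty":35,"wz":-0.06}
    - {"tx":-13,"ty":70,"wz":-0.12}
    - {"tx":-19,"ty":105,"wz":-0.18}
    - {"tx":-26,"ty":140,"wz":-0.24}
    - {"tx":-32,"ty":175,"wz":-0.3}
    - {"tx":-38,"ty":210,"wz":-0.36}
    - {"tx":-45,"ty":245,"wz":-0.42}
    - {"tx":-51,"ty":280,"wz":-0.48}
    - {"tx":-58,"ty":315,"wz":-0.54}
    - {"tx":-64,"ty":350,"wz":-0.605}
    - {"tx":-64,"ty":350,"wz":-0.605}
    - {"tx":-64,"ty":350,"wz":-0.605}
  hand: 0

```text
$.steps[0]: bad value
```

```bash
python3 - <<'E'
from h import *
from scipy.spatial.transform import Rotation as Ro
s=readout.get_state(); R=Ro.from_quat(s['tcp_rot']).as_matrix()
print(s['time'],s['eef_pos'],s['opening'],s['contact_force']); print(R.round(3), 'yaw of tool y',np.degrees(np.arctan2(R[1,1],R[0,1])))
u=np.array([np.cos(np.radians(10.5)),np.sin(np.radians(10.5)),0]); tgt=np.array([.532,.407,.226])+u*.038
print('target',tgt,'tool shift mm',R.T@(tgt-s['eef_pos'])*1000)
d=imaging.read_camera('wrist'); cv2.imwrite('pics/wrist1.png',d['img'][:,:,::-1])
# bar top corners in wrist view
T=np.eye(4);T[:3,:3]=R;T[:3,3]=s['eef_pos']; C=np.linalg.inv(T@d['tool_from_camera'])
d['R']=C[:3,:3];d['t']=C[:3,3]
print(proj(d,[[.532,.407,.067],[*(np.array([.532,.407])+u[:2]*.03),.045]]))
np.savez('w1.npz',R=d['R'],t=d['t'],cx=d['cx'],cy=d['cy'],vfov=d['vfov'],img=d['img'])
E
```

```text
0.75 [0.27631399 0.61584173 0.40475383] 0.9967537285563467 [-1.03842755  0.12007413  0.15672739]
[[ 0.409  0.912 -0.   ]
 [ 0.912 -0.409  0.   ]
 [ 0.    -0.    -1.   ]] yaw of tool y -24.16734939260584
target [0.56936369 0.41392495 0.226     ] tool shift mm [-64.24652201 350.0350144  178.74372028]
[[213.66003744 427.47798822]
 [229.73958814 425.67189627]]
```

View pics/wrist1.png

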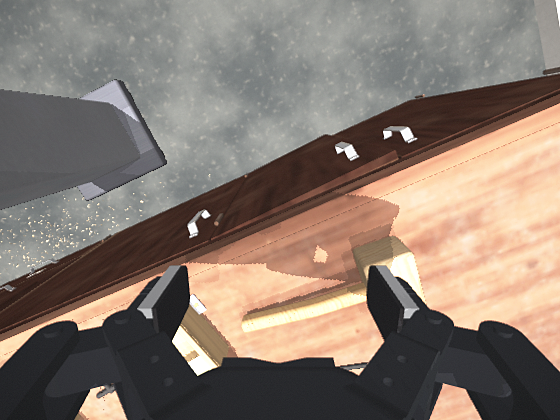

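The move was refused because a row needs all six fields. I'll repeat it with them filled in. The picture is unchanged from the start.

apply_moves:
  steps:
    - {"tx":-6,"ty":35,"tz":0,"wx":0,"wy":0,"wz":-0.06}
    - {"tx":-13,"ty":70,"tz":0,"wx":0,"wy":0,"wz":-0.12}
    - {"tx":-19,"ty":105,"tz":0,"wx":0,"wy":0,"wz":-0.18}
    - {"tx":-26,"ty":140,"tz":0,"wx":0,"wy":0,"wz":-0.24}
    - {"tx":-32,"ty":175,"tz":0,"wx":0,"wy":0,"wz":-0.3}
    - {"tx":-38,"ty":210,"tz":0,"wx":0,"wy":0,"wz":-0.36}
    - {"tx":-45,"ty":245,"tz":0,"wx":0,"wy":0,"wz":-0.42}
    - {"tx":-51,"ty":280,"tz":0,"wx":0,"wy":0,"wz":-0.48}
    - {"tx":-58,"ty":315,"tz":0,"wx":0,"wy":0,"wz":-0.54}
    - {"tx":-64,"ty":350,"tz":0,"wx":0,"wy":0,"wz":-0.605}
    - {"tx":-64,"ty":350,"tz":0,"wx":0,"wy":0,"wz":-0.605}
    - {"tx":-64,"ty":350,"tz":0,"wx":0,"wy":0,"wz":-0.605}
  hand: 0

```text
time: 2.0
eef_pos: [0.57, 0.4136, 0.4045]
tcp_rot: [0.64, 0.768, -0.0, -0.0]
contact_force: [-0.9, -0.1, 0.3]
opening: 0.004
```

```bash
cat > st.py <<'E'
from h import *
import sys
from scipy.spatial.transform import Rotation as Ro
s=readout.get_state(); R=Ro.from_quat(s['tcp_rot']).as_matrix()
print(s['time'],s['eef_pos'],s['opening'],s['contact_force']); print('yaw of tool y',np.degrees(np.arctan2(R[1,1],R[0,1])),'z',R[:,2].round(3))
u=np.array([np.cos(np.radians(10.5)),np.sin(np.radians(10.5)),0]); tgt=np.array([.532,.407,.226])+u*.038
print('target',tgt,'tool shift mm',R.T@(tgt-s['eef_pos'])*1000)
d=imaging.read_camera('wrist'); cv2.imwrite(f'pics/wrist{sys.argv[1]}.png',d['img'][:,:,::-1])
T=np.eye(4);T[:3,:3]=R;T[:3,3]=s['eef_pos']; C=np.linalg.inv(T@d['tool_from_camera'])
d['R']=C[:3,:3];d['t']=C[:3,3]
print(proj(d,[[.532,.407,.067],[*(np.array([.532,.407])+u[:2]*.03),.045]]))
a=[imaging.read_camera(n)['img'] for n in('top','side')]
b=np.hstack([a[0][100:400,100:500],a[1][50:350,160:560]])[:,:,::-1]
cv2.imwrite(f'pics/ts{sys.argv[1]}.png',b)
E
python3 st.py 2
```

```text
2.0 [0.56999848 0.41356388 0.40446035] 0.0039531143277914986 [-0.93520179 -0.06149116  0.25757427]
yaw of tool y 10.369804271664998 z [-0.001  0.    -1.   ]
target [0.56936369 0.41392495 0.226     ] tool shift mm [  0.41394384  -0.43380406 178.46083798]
[[278.77023637 158.19804236]
 [278.74692048 183.6011106 ]]
```

View pics/wrist2.png

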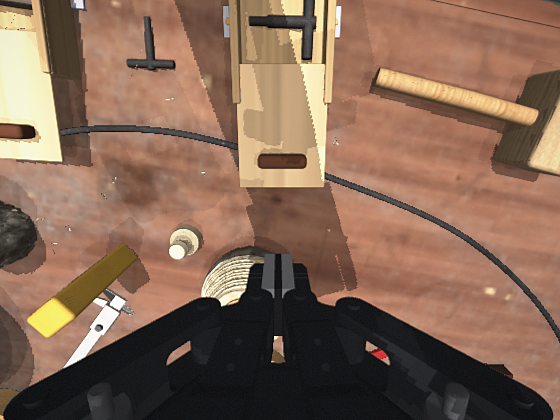

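View pics/ts2.png

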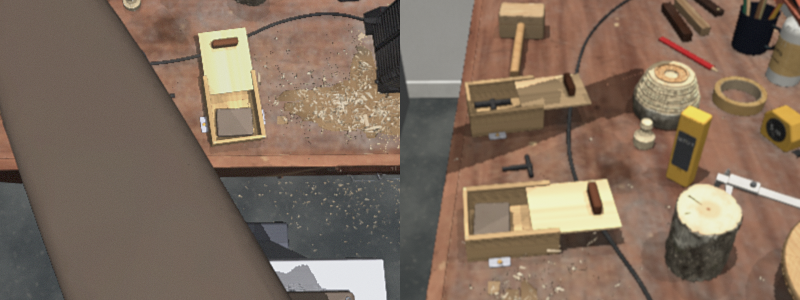

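The wrist view shows the bar at (282,160), predicted (279,158), so it agrees within about 3 mm. The lid is aligned with the image and the key sits in the box at (290,22). The twine log at about (240,280) is close to the fingers, so I'll check its near edge before descending.

```bash
python3 - <<'E'
from h import *
d=imaging.read_camera('top');s=imaging.read_camera('side')
for z in (0,.02,.05,.08): print(z,back(d,[(187,103),(172,98),(205,98)],z).round(3)[:,:2].tolist(),'side left edge',back(s,[(394,150),(397,165),(410,172)],z).round(3)[:,:2].tolist())
E
```

```text
0 [[0.662, 0.403], [0.673, 0.435], [0.672, 0.366]] side left edge [[0.665, 0.436], [0.663, 0.389], [0.684, 0.369]]
0.02 [[0.653, 0.399], [0.664, 0.43], [0.663, 0.363]] side left edge [[0.658, 0.409], [0.657, 0.364], [0.677, 0.344]]
0.05 [[0.64, 0.393], [0.65, 0.423], [0.65, 0.359]] side left edge [[0.648, 0.369], [0.647, 0.326], [0.666, 0.307]]
0.08 [[0.626, 0.388], [0.637, 0.416], [0.636, 0.354]] side left edge [[0.639, 0.329], [0.637, 0.288], [0.655, 0.27]]
```

The log's near edge is at x ≈ 0.655 and the gripper body ends at about 0.613, so the way down is clear.

apply_moves:
  steps:
    - {"tx":0,"ty":0,"tz":30,"wx":0,"wy":0,"wz":0}
    - {"tx":0,"ty":0,"tz":60,"wx":0,"wy":0,"wz":0}
    - {"tx":0,"ty":0,"tz":90,"wx":0,"wy":0,"wz":0}
    - {"tx":0,"ty":0,"tz":115,"wx":0,"wy":0,"wz":0}
    - {"tx":0,"ty":0,"tz":140,"wx":0,"wy":0,"wz":0}
    - {"tx":0,"ty":0,"tz":155,"wx":0,"wy":0,"wz":0}
    - {"tx":0,"ty":0,"tz":167,"wx":0,"wy":0,"wz":0}
    - {"tx":0,"ty":0,"tz":177,"wx":0,"wy":0,"wz":0}
    - {"tx":0,"ty":0,"tz":177,"wx":0,"wy":0,"wz":0}

```text
time: 3.15
eef_pos: [0.5691, 0.4142, 0.2266]
tcp_rot: [0.639, 0.769, -0.001, -0.0]
contact_force: [-0.3, 0.4, 0.0]
opening: -0.004
```

```bash
python3 st.py 3
```

```text
3.15 [0.56907219 0.41416051 0.22659261] -0.003796912713679468 [-0.26611872  0.36868104  0.01776987]
yaw of tool y 10.506469731496047 z [-0.002 -0.001 -1.   ]
target [0.56936369 0.41392495 0.226     ] tool shift mm [-0.28445272  0.24471904  0.59232418]
[[278.84097719 205.58957644]
 [278.68132343 249.03944693]]
```

View pics/wrist3.png

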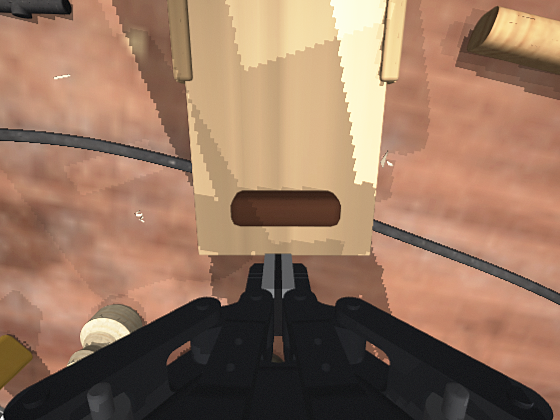

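View pics/ts3.png

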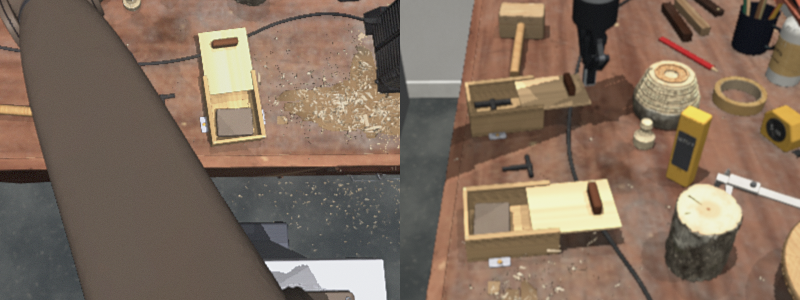

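The fingers stand just beyond the bar (bar centre at (286,208), tips at about x = 278), with the tips about 53 mm up and touching nothing. I'll push along tool −y with 3 mm of tx to centre on the bar.

apply_moves:
  steps:
    - {"tx":3,"ty":-6,"tz":0,"wx":0,"wy":0,"wz":0}
    - {"tx":3,"ty":-12,"tz":0,"wx":0,"wy":0,"wz":0}
    - {"tx":3,"ty":-18,"tz":0,"wx":0,"wy":0,"wz":0}
    - {"tx":3,"ty":-24,"tz":0,"wx":0,"wy":0,"wz":0}
    - {"tx":3,"ty":-31,"tz":0,"wx":0,"wy":0,"wz":0}
    - {"tx":3,"ty":-38,"tz":0,"wx":0,"wy":0,"wz":0}
    - {"tx":3,"ty":-45,"tz":0,"wx":0,"wy":0,"wz":0}
    - {"tx":3,"ty":-52,"tz":0,"wx":0,"wy":0,"wz":0}
    - {"tx":3,"ty":-59,"tz":0,"wx":0,"wy":0,"wz":0}
    - {"tx":3,"ty":-66,"tz":0,"wx":0,"wy":0,"wz":0}
    - {"tx":3,"ty":-73,"tz":0,"wx":0,"wy":0,"wz":0}
    - {"tx":3,"ty":-80,"tz":0,"wx":0,"wy":0,"wz":0}

```text
time: 4.5
eef_pos: [0.4897, 0.4024, 0.2277]
tcp_rot: [0.639, 0.769, 0.0, 0.0]
contact_force: [1.6, 0.7, 1.2]
opening: 0.002
```

```bash
python3 st.py 4
```

```text
4.5 [0.48968183 0.40239147 0.2277468 ] 0.0015241626949048356 [1.60723409 0.67506457 1.22915486]
yaw of tool y 10.497553794986379 z [ 0. -0. -1.]
target [0.56936369 0.41392495 0.226     ] tool shift mm [-3.17698817 80.44941551  1.75168919]
[[272.94193906 354.3668394 ]
 [273.7345633  368.37388405]]
```

View pics/wrist4.png

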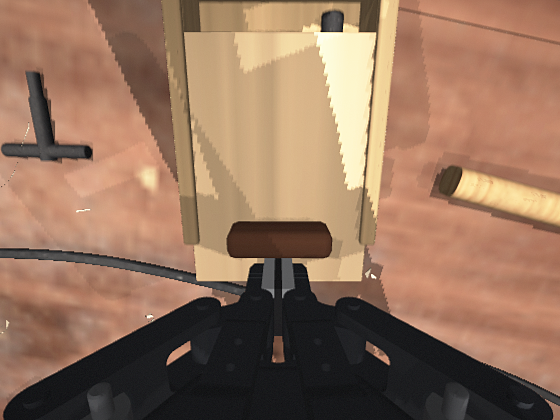

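View pics/ts4.png

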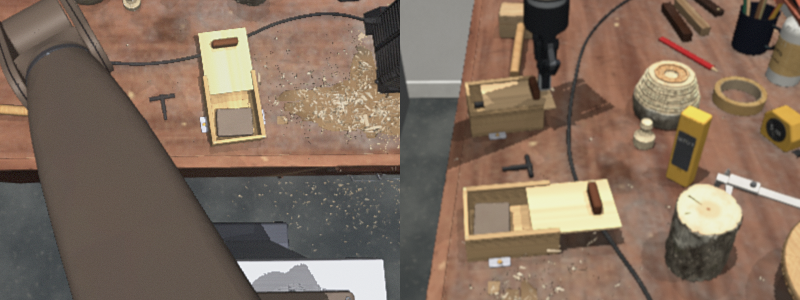

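The bar (about (279,240)) is moving with the fingers at about 2 N. The lid still sticks out about 20 mm past the box end. I'll creep to the stop.

apply_moves:
  steps:
    - {"tx":0,"ty":-4,"tz":0,"wx":0,"wy":0,"wz":0}
    - {"tx":0,"ty":-8,"tz":0,"wx":0,"wy":0,"wz":0}
    - {"tx":0,"ty":-11,"tz":0,"wx":0,"wy":0,"wz":0}
    - {"tx":0,"ty":-14,"tz":0,"wx":0,"wy":0,"wz":0}
    - {"tx":0,"ty":-16,"tz":0,"wx":0,"wy":0,"wz":0}
    - {"tx":0,"ty":-18,"tz":0,"wx":0,"wy":0,"wz":0}
    - {"tx":0,"ty":-18,"tz":0,"wx":0,"wy":0,"wz":0}

```text
time: 5.35
eef_pos: [0.4722, 0.3992, 0.2278]
tcp_rot: [0.639, 0.769, -0.0, -0.0]
contact_force: [0.6, -0.6, -0.1]
opening: 0.002
```

apply_moves:
  steps:
    - {"tx":0,"ty":-1,"tz":0,"wx":0,"wy":0,"wz":0}
    - {"tx":0,"ty":-2,"tz":0,"wx":0,"wy":0,"wz":0}
    - {"tx":0,"ty":-3,"tz":0,"wx":0,"wy":0,"wz":0}

```text
time: 5.65
eef_pos: [0.4696, 0.3988, 0.2278]
tcp_rot: [0.639, 0.769, 0.0, 0.0]
contact_force: [2.4, -0.7, -1.2]
opening: -0.001
```

```bash
python3 st.py 5
```

```text
5.65 [0.46961536 0.39876723 0.22783934] -0.0007340885098193573 [ 2.38343556 -0.71396993 -1.24128201]
yaw of tool y 10.492761046024953 z [ 0.  0. -1.]
target [0.56936369 0.41392495 0.226     ] tool shift mm [ -3.26137454 100.84000061   1.87777987]
[[272.8937918  385.46788871]
 [273.66552086 394.20953392]]
```

View pics/wrist5.png

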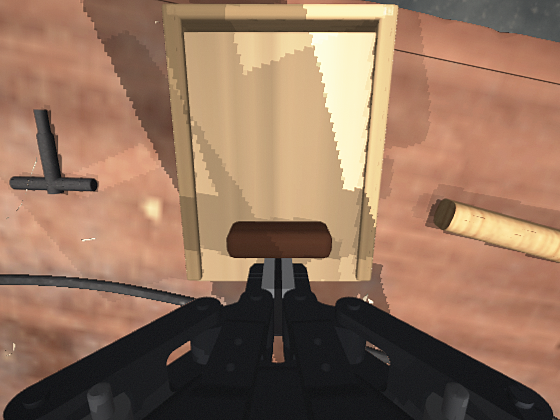

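The lid is nearly home: its end is almost flush with the side walls at row 280, and a dark strip remains at the near wall (rows 19–31). I'll keep going until the stop is felt.

apply_moves:
  steps:
    - {"tx":0,"ty":-1,"tz":0,"wx":0,"wy":0,"wz":0}
    - {"tx":0,"ty":-2,"tz":0,"wx":0,"wy":0,"wz":0}
    - {"tx":0,"ty":-3,"tz":0,"wx":0,"wy":0,"wz":0}

```text
time: 6.1
eef_pos: [0.4666, 0.3982, 0.2278]
tcp_rot: [0.639, 0.769, 0.0, 0.0]
contact_force: [1.6, 0.8, -0.1]
opening: 0.002
```

apply_moves:
  steps:
    - {"tx":0,"ty":-1,"tz":0,"wx":0,"wy":0,"wz":0}
    - {"tx":0,"ty":-2,"tz":0,"wx":0,"wy":0,"wz":0}

```text
time: 6.3
eef_pos: [0.4656, 0.3979, 0.228]
tcp_rot: [0.639, 0.769, 0.002, 0.001]
contact_force: [7.9, 1.8, -5.6]
opening: 0.004
```

The force rose to 8 N. One more small push to confirm it is the stop.

apply_moves:
  steps:
    - {"tx":0,"ty":-1,"tz":0,"wx":0,"wy":0,"wz":0}
    - {"tx":0,"ty":-1,"tz":0,"wx":0,"wy":0,"wz":0}

```text
time: 6.5
eef_pos: [0.4652, 0.3977, 0.228]
tcp_rot: [0.639, 0.769, 0.004, 0.002]
contact_force: [9.0, 2.2, -6.0]
opening: 0.001
```

```bash
python3 st.py 6
```

```text
6.5 [0.46515497 0.39770843 0.22803228] 0.0009663005364289693 [ 8.98529818  2.16173006 -5.9770516 ]
yaw of tool y 10.500623645296715 z [ 0.008  0.003 -1.   ]
target [0.56936369 0.41392495 0.226     ] tool shift mm [ -3.05087337 105.39936903   2.86828299]
[[272.96888818 389.34026904]
 [273.67515971 396.90151133]]
```

View pics/wrist6.png

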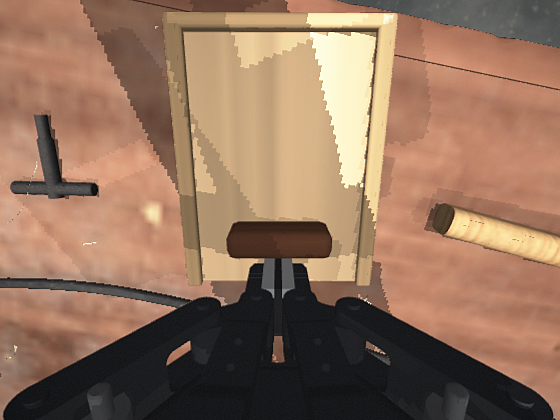

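The lid meets the near wall (rows 28–30) and its far end is flush at row 280, with firm force, so it is home. I'll back off, rise, and check from above.

apply_moves:
  steps:
    - {"tx":0,"ty":5,"tz":0,"wx":0,"wy":0,"wz":0}
    - {"tx":0,"ty":15,"tz":0,"wx":0,"wy":0,"wz":0}
    - {"tx":0,"ty":25,"tz":0,"wx":0,"wy":0,"wz":0}
    - {"tx":0,"ty":25,"tz":-10,"wx":0,"wy":0,"wz":0}
    - {"tx":0,"ty":25,"tz":-40,"wx":0,"wy":0,"wz":0}
    - {"tx":0,"ty":25,"tz":-80,"wx":0,"wy":0,"wz":0}
    - {"tx":20,"ty":25,"tz":-120,"wx":0,"wy":0,"wz":0}
    - {"tx":60,"ty":25,"tz":-150,"wx":0,"wy":0,"wz":0}
    - {"tx":100,"ty":25,"tz":-170,"wx":0,"wy":0,"wz":0}
    - {"tx":140,"ty":25,"tz":-170,"wx":0,"wy":0,"wz":0}
    - {"tx":180,"ty":25,"tz":-170,"wx":0,"wy":0,"wz":0}
    - {"tx":180,"ty":25,"tz":-170,"wx":0,"wy":0,"wz":0}

```text
time: 7.85
eef_pos: [0.4532, 0.5829, 0.3981]
tcp_rot: [0.638, 0.77, 0.0, -0.001]
contact_force: [0.4, -0.5, 0.7]
opening: 0.001
```

```bash
python3 - <<'E'
from h import *
s=readout.get_state(); print(s['time'],s['eef_pos'],s['contact_force'])
d=imaging.read_camera('top');e=imaging.read_camera('side')
cv2.imwrite('pics/fin.png',cv2.resize(np.hstack([d['img'][100:280,130:380],e['img'][90:270,180:430]])[:,:,::-1],(800,288)))
for dd in (d,e):
    m=((dd['img'].astype(int).sum(2)<230)).astype(np.uint8)
    n,l,st,ce=cv2.connectedComponentsWithStats(m)
    for i in range(1,n):
        p=back(dd,ce[i],.06)[0]
        if 55<st[i,4]<250 and .4<p[0]<.58 and .08<p[1]<.45: print(st[i],ce[i].round(1),p.round(3))
E
```

```text
7.85 [0.45324273 0.58287638 0.39811599] [ 0.37779069 -0.48144663  0.6915983 ]
[312 143  25   5  60] [323.4 145.2] [0.548 0.132 0.06 ]
[302 180   7  45  71] [304.8 203. ] [0.437 0.169 0.06 ]
[278 130  10  21 122] [282.4 141.3] [0.451 0.382 0.06 ]
[262 205  32  23 231] [281.5 217.2] [0.451 0.187 0.06 ]
[360 215  12  13 108] [365.9 220.5] [0.578 0.18  0.06 ]
[348 234  14  30 173] [354.3 251.7] [0.554 0.117 0.06 ]
```

View pics/fin.png

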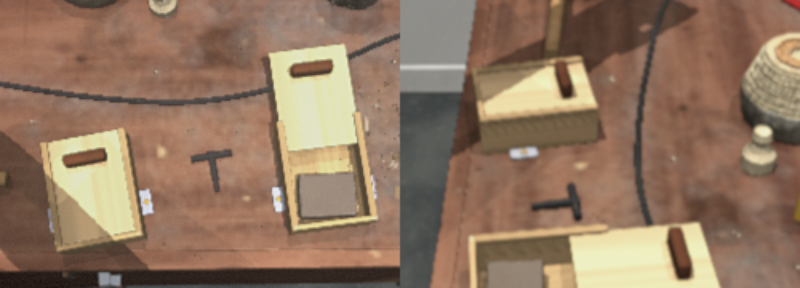

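The key box (left, bar at (85,157) in the crop) is fully covered and its lid is flush. The other bar is unchanged: (323.4,145.2) now against (323.0,145.1) before in the top view. The arm is clear of everything, so I'm handing in.

```bash
python3 -c "
from plant import ctrl
print(ctrl.sign_off())"
```

```text
the job is handed in; nothing more can be done
None
```

I slid the lid of the key box (the left one, holding the larger black T key) home by pushing its bar with the shut fingers. I then backed off, raised the arm clear and handed the job in at about 8 s.

**Last checks:**
- **Lid home:** The push force rose from about 2 N to about 9 N at the stop. The lid looked flush at both ends, and the bar moved about 83 mm, against an estimated opening of 84 mm.
- **Other box:** Its bar appears unmoved, within 0.4 px in the top view and within 1 px in the side view.
- **Robot clear:** The arm stood clear of everything, with the force reading at noise level.
- **Key inside:** I could not see the key under the closed lid. It lay flat in the open part beforehand, and the lid met no resistance before the stop.

**What went wrong:** The first move call was refused because its rows lacked some fields. Nothing moved, and I repeated it with all fields filled in. The camera estimates of the bar differed by 2–4 mm, which did not affect the push.

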